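Sort lead-screw studs by pitch on sloping notched gauges

ROBOT

A 7-joint arm with a two-finger parallel gripper is mounted at the origin on the work surface. World frame = base frame: x ahead of the robot, y to its left, z up, the work surface at z = 0. Lengths are in m, angles in rad, forces in N, time in s.
With the tool pointing down it reaches from about 0.425 to 0.925 m from the base axis. Payload 6.8 kg.
Tool frame: the origin (TCP) lies midway between the tips of the shut fingers; the grasp point (between the pads) lies 19 mm behind it; z points along the fingers, y is the line along which they close (so a half turn about z gives the same grasp; the last joint's range is limited). The gripper opens to 85 mm and grips with 20 to 120 N. Pads are 22 mm wide; open, the fingers measure 114 mm over their backs; the gripper's body (76 mm by 85 mm) begins 54 mm behind the grasp point. The pads swing forward as they close: fully open they stand 13 mm farther back than shut.
Start: joints at [1.233, 0.477, 0.022, 1.555, -0.011, 1.109, -0.083], TCP at [0.154, -0.657, 0.231] pointing down, gripper open.
Joint ranges: [-2.96, 2.96], [-0.34, 2.1], [-1.41, 1.46], [0.24, 2.44], [-1.37, 4.51], [0.17, 1.92], [-2.96, 2.96]. Speed limits (rad/s): [2.39, 2.39, 3.14, 3.14, 3.14, 3.14, 3.14].

INTERFACE

Orientations are given as a rotation vector (axis times angle).
In Python, from bench import get_obs, grab_frame, camera_params, r gives the robot as it stands.
- The arm moves only by the shell command python3 -m jog 'ROWS' [FORCE]. ROWS is JSON, a list of rows, each an object of numbers: "rx", "ry", "rz": the turn, a rotation vector about the world's x, y, z scaled (see below); "x", "y", "z": the shift along the world's x, y, z scaled (see below); "jaw": the opening, from -1 (shut) to 1 (fully open). In form: [{"rx": .., "ry": .., "rz": .., "x": .., "y": .., "z": .., "jaw": ..}, ...]. A call has 1 to 8 rows; each row shifts and turns the commanded pose from where the row before left it; what a row does not reach is not made up. The controller multiplies each number of a shift by 60 mm and each number of a turn by 10 degrees. A row lasts 1/8 s, in which the tool goes at most 62.5 mm and 10.7 degrees, less where a joint would pass 70% of its speed; a pose out of reach is approached as far as the arm can. A call with a number of a shift or a turn outside -1 to 1 is refused whole. A call with a gripper value outside its range is refused whole. The fingers move at their own pace and stop on an object; FORCE is the grip in N (left out, the last holds). Time passes only in rows, so rows that do not move let the fingers close. It gives the time, the measured TCP pose, the force, the opening and the grip force at its end, in the units of the state.
- get_obs(): the state, without advancing time (a new reading comes with each control period).
- grab_frame(name): name is "side" or "top" or "wrist"; returns the picture (400x640x3 uint8, red, green, blue); there is no depth.
- camera_params(name): a dict with "fx", "fy", "cx", "cy" (pixels), "R" (3x3) and "t" (3): a world point X has camera coordinates R X + t. Camera axes: x right, y down, z forward; pixel columns grow to the right and rows downward; lengths in m; the calibration is good to about 2 mm. A picture is of the moment at which its call begins: read the wrist's pose just before it. camera_params takes no time and is no camera call; for the wrist camera it gives the pose at the moment of the call.
- r.hand_in(): hands the job in; it is judged then, once.
The state is a dict: "clock": time; "joints": joint angles; "qvel": joint speeds; "tau": joint torques, N m; "tcp_pos": TCP position; "orientation": TCP orientation; "contact_force": force on the tool from outside, world axes, zero at the start; "moment": the same for the moment, N m; "grip_width": finger opening in m; "gripper_force": force on a finger pad.
Only numpy, scipy, OpenCV 4.12 (cv2) and the standard library are available. Lean on these libraries where they do the work, as an engineer would, in place of code of your own. Each camera call takes 0.05 s, during which the arm holds its last target. There are 200 camera calls.

TASK

Sort the two double-ended threaded studs by thread pitch: take each from its stand and lay it in the sloping notched gauge whose teeth match its thread. Keep hold of it and feel along the slope until the ribs drop fully home into the notches at both ends, with the stud about the middle of the gauge, and let go only then, so that it stays there at rest. Do not slam the studs against the gauges, and leave the other things on the bench where they are.

Things in the scene. Friction and masses are not known exactly. Their poses are not given: they have to be found in the camera images.
- coarse_stud_mid (a point): Centre of the coarse-thread stud: steel, 180 mm long, 0.3 to 0.45 kg, both ends alike, x along it. Grip the smooth 23 mm shank in its middle (64 mm long). Each end carries a thread of ring-like ribs, 32 mm outer and 23 mm core diameter, 15 mm pitch (ribs 5 mm wide at 36, 51, 66, 81 mm from the middle).
- coarse_stand: Grey stand on which this stud starts, level, its axis 60 mm up along the stand's x: foot plate 170 x 60 x 10 mm with two ivory vee saddles, open between them under the shank (82 mm). Fixed. Origin under its centre.
- coarse_gauge: The coarse (15 mm) gauge: sloping notched vee rest. Origin = centre of a stud fully home, 115 mm above the table. x = along the stud, sinking 25 degrees away from the robot; y level; z square to the slope, leaning 25 degrees away from the robot; the stud goes in along -z. Ribs in the notches: stud axis at z = 0; ribs on top of teeth: 6 mm higher. About the middle = within 18 mm along x.
- coarse_base: Fixed foot of that gauge, 180 x 90 mm, origin under its centre, on the table. The gauge has 3 tooth rows 7.5 mm wide, 15 mm apart, at each end; clear for fingers between, over 28 mm either way, down to 38 mm below its origin. Notches leave the stud 2.5 mm of play. The teeth are on a stiff slide (70 N) set anywhere within 7.5 mm along x and not measured: find the notches by feel or sight.
- fine_stud_mid (a point): Centre of the fine-thread stud: steel, 180 mm long, 0.3 to 0.45 kg, both ends alike, x along it. Grip the smooth 23 mm shank in its middle (64 mm long). Each end carries a thread of ring-like ribs, 32 mm outer and 23 mm core diameter, 10 mm pitch (ribs 3.5 mm wide at 36, 46, 56, 66, 76 mm from the middle).
- fine_stand: Grey stand on which this stud starts, level, its axis 60 mm up along the stand's x: foot plate 170 x 60 x 10 mm with two ivory vee saddles, open between them under the shank (82 mm). Fixed. Origin under its centre.
- fine_gauge: The fine (10 mm) gauge: sloping notched vee rest. Origin = centre of a stud fully home, 115 mm above the table. x = along the stud, sinking 25 degrees away from the robot; y level; z square to the slope, leaning 25 degrees away from the robot; the stud goes in along -z. Ribs in the notches: stud axis at z = 0; ribs on top of teeth: 6 mm higher. About the middle = within 18 mm along x.
- fine_base: Fixed foot of that gauge, 180 x 90 mm, origin under its centre, on the table. The gauge has 4 tooth rows 4.2 mm wide, 10 mm apart, at each end; clear for fingers between, over 28 mm either way, down to 38 mm below its origin. Notches leave the stud 2.3 mm of play. The teeth are on a stiff slide (70 N) set anywhere within 7.5 mm along x and not measured: find the notches by feel or sight.
- block: ivory plastic block 50 x 60 x 35 mm, bystander; origin under its centre
- tee: black tee-shaped air fitting 74 mm long, 22 mm high, lying between the gauges, bystander; origin underneath
- column: upright steel guide column, 30 mm diameter, 85 mm high, bystander; origin under its centre
- oil: oil bottle, 52 mm diameter, 140 mm high, bystander; origin under its centre
- spacer: aluminium spacer ring, 44 mm diameter, 30 mm high, bystander; origin under its centre
- jar: jar, 60 mm diameter, 70 mm high, bystander; origin under its centre
- driver: screwdriver with black handle, about 200 mm long, lying across behind the gauges, bystander; origin under its middle

How it is judged:
On the way, in this order (a step that is already met when the one before it is completed fails the run):
1. a stud is home in its own gauge while the gripper still holds it (((x of coarse_stud_mid in the frame of coarse_gauge between -0.02 and 0.02 m and y of coarse_stud_mid in the frame of coarse_gauge between -0.004 and 0.004 m and z of coarse_stud_mid in the frame of coarse_gauge below 0.003 m and angle between the x axis of coarse_stud_mid and the x axis of coarse_gauge, either way round below 0.05 rad and contact force between the fingers and coarse_stud above 1 N) or (x of fine_stud_mid in the frame of fine_gauge between -0.02 and 0.02 m and y of fine_stud_mid in the frame of fine_gauge between -0.004 and 0.004 m and z of fine_stud_mid in the frame of fine_gauge below 0.003 m and angle between the x axis of fine_stud_mid and the x axis of fine_gauge, either way round below 0.05 rad and contact force between the fingers and fine_stud above 1 N))), for 0.1 s.
2. the other stud is home in its own gauge while the gripper still holds it, the first still lying home (x of coarse_stud_mid in the frame of coarse_gauge between -0.02 and 0.02 m and y of coarse_stud_mid in the frame of coarse_gauge between -0.004 and 0.004 m and z of coarse_stud_mid in the frame of coarse_gauge below 0.003 m and angle between the x axis of coarse_stud_mid and the x axis of coarse_gauge, either way round below 0.05 rad and x of fine_stud_mid in the frame of fine_gauge between -0.02 and 0.02 m and y of fine_stud_mid in the frame of fine_gauge between -0.004 and 0.004 m and z of fine_stud_mid in the frame of fine_gauge below 0.003 m and angle between the x axis of fine_stud_mid and the x axis of fine_gauge, either way round below 0.05 rad and (contact force between the fingers and coarse_stud above 1 N or contact force between the fingers and fine_stud above 1 N)), for 0.1 s.
At the end, for the whole second after the job is handed in: Each stud lies at rest, released, in the gauge of its own pitch with its ribs down in the notches: its centre within 2.5 mm of the gauge origin in depth (z), 3 mm across (y) and 18 mm along the slope (x), its axis within 0.04 rad of the gauge's x axis (x of coarse_stud_mid in the frame of coarse_gauge between -0.018 and 0.018 m and y of coarse_stud_mid in the frame of coarse_gauge between -0.003 and 0.003 m and z of coarse_stud_mid in the frame of coarse_gauge between -0.0025 and 0.0025 m and angle between the x axis of coarse_stud_mid and the x axis of coarse_gauge, either way round below 0.04 rad and linear speed of each of coarse_stud, fine_stud below 0.01 m/s and x of fine_stud_mid in the frame of fine_gauge between -0.018 and 0.018 m and y of fine_stud_mid in the frame of fine_gauge between -0.003 and 0.003 m and z of fine_stud_mid in the frame of fine_gauge between -0.0025 and 0.0025 m and angle between the x axis of fine_stud_mid and the x axis of fine_gauge, either way round below 0.04 rad); the robot touches nothing.
It fails at once if a stud slammed against a gauge (over 80 N) (contact force between any of coarse_stud, fine_stud and coarse_gauge above 80 N or contact force between any of coarse_stud, fine_stud and fine_gauge above 80 N).
It fails at once if one of the other things moved more than 30 mm (distance of any of block, tee, column, oil, spacer, jar, driver from where it was at the start of the episode above 0.03 m).
It also fails if it takes over 72 s, if anything falls off the work surface, if the arm or the gripper's body presses on something with over 40 N, if the wrist force passes 120 N, or if a joint passes its speed limit or range.

## Working session

There is one attempt and no reset: what is moved stays moved. The work goes in short steps, Python scripts to look and compute and a shell command to move; the robot and the scene stay as the last step left them, time stands still between calls to the robot, and variables do not carry over. Pictures are saved under pics/ and viewed, at most 14 in all, crops included, and the job is handed in when it is done.

```bash
ls; mkdir -p pics; python3 - <<'E'
from bench import get_obs, grab_frame, camera_params
import cv2
o=get_obs(); print({k:(v if not hasattr(v,'round') else v.round(3) if hasattr(v,'shape') else v) for k,v in o.items()})
for n in ['top','side']:
    f=grab_frame(n); cv2.imwrite(f'pics/{n}0.png',f[:,:,::-1])
    p=camera_params(n); print(n,p)
E
```

```text
pics
{'clock': 0.0, 'joints': array([ 1.233,  0.478,  0.022,  1.556, -0.011,  1.109, -0.083]), 'qvel': array([ 0.   , -0.001,  0.   ,  0.001,  0.002,  0.002,  0.001]), 'tau': array([ 0.0000e+00, -5.9645e+01,  1.6080e+00, -2.8120e+01,  1.3000e-02,
        9.0000e-03, -0.0000e+00]), 'tcp_pos': array([ 0.154, -0.657,  0.23 ]), 'orientation': array([-3.119e+00, -3.600e-01,  1.000e-03]), 'contact_force': array([ 0.162, -0.705,  0.219]), 'moment': array([-0.024, -0.045,  0.022]), 'gripper_force': 0.0, 'grip_width': 0.08541059708300656}
top {'fx': 371.5696580914474, 'fy': 371.5696580914474, 'cx': 313.091965942623, 'cy': 200.784756592606, 'R': array([[-0.01883275, -0.99979425, -0.00753569],
       [-0.99036672,  0.01968824, -0.13706249],
       [ 0.13718266,  0.00488183, -0.99053374]]), 't': array([0.01206843, 0.5993739 , 0.91539787])}
side {'fx': 388.56353680178313, 'fy': 388.56353680178313, 'cx': 329.7163046547641, 'cy': 207.94838342152494, 'R': array([[-0.75416221, -0.65655573, -0.01318873],
       [-0.48692257,  0.57256065, -0.65960649],
       [ 0.44061977, -0.4910284 , -0.7514954 ]]), 't': array([0.4376106 , 0.32566148, 0.70693318])}
```

View pics/top0.png

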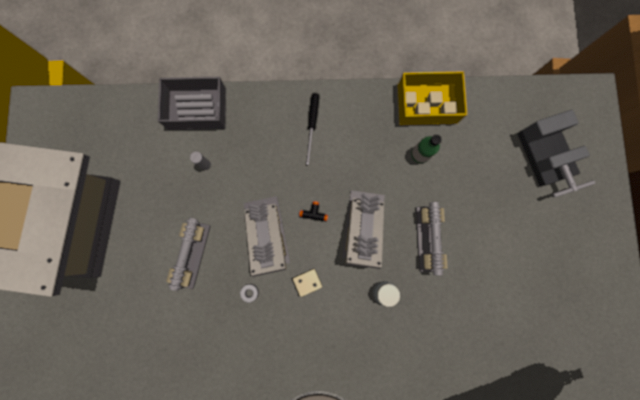

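View pics/side0.png

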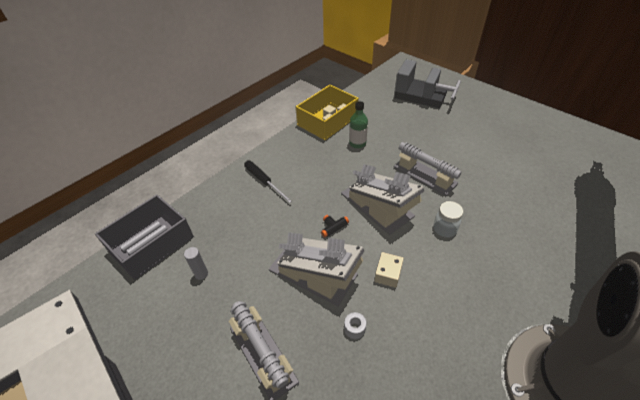

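The top view shows studs at about (186,254) left and (435,238) right, and gauges at (265,238) and (366,230). I'll zoom in to tell the pitches apart and get precise blobs.

```bash
python3 - <<'E'
import cv2,numpy as np
t=cv2.imread('pics/top0.png')
c=[t[190:290,160:220],t[190:290,237:297],t[180:280,338:398],t[190:290,405:465]]
im=np.hstack([cv2.resize(x,None,fx=3.2,fy=5.8,interpolation=cv2.INTER_CUBIC) if 0 else cv2.resize(x,None,fx=3.3,fy=3.3,interpolation=cv2.INTER_CUBIC) for x in c])
s=cv2.imread('pics/side0.png')
d=[s[290:400,220:310],s[225:310,270:370],s[155:240,340:430],s[130:200,390:470]]
d=np.hstack([cv2.resize(x,(198,250),interpolation=cv2.INTER_CUBIC) for x in d])
cv2.imwrite('pics/z.png',np.vstack([im,d])); print(im.shape)
E
```

```text
(330, 792, 3)
```

View pics/z.png

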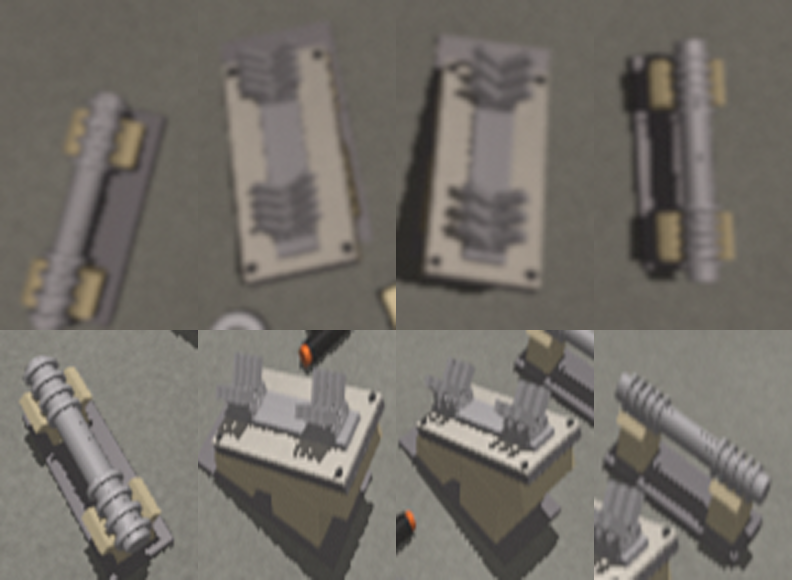

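Left stud shows 4 ribs per end (coarse), the right one 5 (fine). The left gauge has 4 rows (fine) and the right gauge 3 (coarse), so the studs cross. Next: rough positions.

```bash
cat > h.py <<'E'
import numpy as np, cv2
from scipy.spatial.transform import Rotation as Rn
from bench import get_obs, grab_frame, camera_params
def ray(p,u,v):
    R=np.array(p['R']);c=-R.T@np.array(p['t'])
    return c,R.T@np.array([(u-p['cx'])/p['fx'],(v-p['cy'])/p['fy'],1])
def onz(p,u,v,z):
    c,d=ray(p,u,v); return c+d*(z-c[2])/d[2]
def proj(p,X):
    q=np.array(p['R'])@X+np.array(p['t']); return p['fx']*q[0]/q[2]+p['cx'],p['fy']*q[1]/q[2]+p['cy']
def tri(rays):
    A=0;b=0
    for c,d in rays:
        d=d/np.linalg.norm(d);M=np.eye(3)-np.outer(d,d);A=A+M;b=b+M@c
    return np.linalg.solve(A,b)
def toolR(yaw,tilt=0):
    """tool x along horizontal dir 'yaw', sinking by tilt; tool z down"""
    c,s=np.cos(yaw),np.sin(yaw);h=np.array([c,s,0]);up=np.array([0,0,1.])
    x=h*np.cos(tilt)-up*np.sin(tilt); z=-(h*np.sin(tilt)+up*np.cos(tilt))
    return np.column_stack([x,np.cross(z,x),z])
def delta(pos,R,off=0.019):
    """pos = wanted grasp point; off back from TCP. prints shift mm and turn deg and units; turn relative world axes"""
    o=get_obs();R0=Rn.from_rotvec(o['orientation']).as_matrix()
    tgt=np.array(pos)+R[:,2]*off
    best=min((Rn.from_matrix(R@np.diag([s,s,1])@R0.T).as_rotvec() for s in(1,-1)),key=np.linalg.norm)
    dp=tgt-o['tcp_pos']
    print('units shift',(dp/.06).round(3),'turn',(np.degrees(best)/10).round(3),'tcp',o['tcp_pos'].round(4),'t',round(o['clock'],2))
def state():
    o=get_obs();R0=Rn.from_rotvec(o['orientation']).as_matrix()
    print('tcp',o['tcp_pos'].round(4),'grasp',(o['tcp_pos']-.019*R0[:,2]).round(4),'toolx',R0[:,0].round(3),'toolz',R0[:,2].round(3),'F',o['contact_force'].round(1),'M',o['moment'].round(2),'w',round(o['grip_width'],4),'gf',round(o['gripper_force'],1),'t',round(o['clock'],2))
E
python3 - <<'E'
from h import *
p=camera_params('top')
def seg(n,a,b,za,zb):
    A=onz(p,*a,za);B=onz(p,*b,zb);d=A-B;print(n,A.round(3),B.round(3),'mid',((A+B)/2).round(3),'len',np.linalg.norm(d).round(3),'yaw',np.degrees(np.arctan2(d[1],d[0])).round(1))
seg('L stud',(192.4,219.4),(173.6,288.5),.065,.065)
seg('R stud',(435,202.1),(438.3,274.2),.065,.065)
seg('L gauge',(258.2,211.8),(263.4,252.1),.094,.136)
seg('R gauge',(369.5,202.7),(365,245.2),.094,.136)
state();w=camera_params('wrist')
o=get_obs();R0=Rn.from_rotvec(o['orientation']).as_matrix();R=np.array(w['R']);c=-R.T@w['t']
print('cam in tool',(R0.T@(c-o['tcp_pos'])).round(4),(R@R0).round(3),w['fx'],w['cx'])
delta(((.5,-.32,.2)),toolR(0))
E
```

```text
L stud [0.555 0.303 0.065] [0.387 0.344 0.065] mid [0.471 0.324 0.065] len 0.173 yaw -13.9
R stud [ 0.587 -0.305  0.065] [ 0.41  -0.301  0.065] mid [ 0.498 -0.303  0.065] len 0.177 yaw -1.1
L gauge [0.568 0.134 0.094] [0.471 0.115 0.136] mid [0.519 0.125 0.115] len 0.107 yaw 10.8
R gauge [ 0.585 -0.137  0.094] [ 0.482 -0.116  0.136] mid [ 0.533 -0.126  0.115] len 0.113 yaw -11.2
tcp [ 0.1536 -0.6567  0.2304] grasp [ 0.1536 -0.6568  0.2494] toolx [ 0.974  0.228 -0.   ] toolz [-0.     0.002 -1.   ] F [1.  0.  0.4] M [-0.02  0.09  0.11] w 0.0854 gf 0.0 t 0.1
cam in tool [ 0.076  -0.     -0.1429] [[ 0.     1.     0.001]
 [-0.955  0.    -0.298]
 [-0.298 -0.001  0.955]] 345.92449443147945 317.996625614999
units shift [ 5.773  5.612 -0.824] turn [-0.009 -0.002 -1.317] tcp [ 0.1536 -0.6567  0.2304] t 0.1
```

```bash
python3 -m jog '[{"x":0.6,"y":0.6,"rz":-0.17,"jaw":1},{"x":0.7,"y":0.7,"rz":-0.17},{"x":0.7,"y":0.7,"rz":-0.17},{"x":0.7,"y":0.7,"rz":-0.17},{"x":0.7,"y":0.7,"rz":-0.17},{"x":0.7,"y":0.7,"rz":-0.17},{"x":0.7,"y":0.7,"rz":-0.17},{"x":0.5,"y":0.5,"z":-0.2,"rz":-0.17}]'
python3 - <<'E'
from h import *
state(); w=camera_params('wrist'); f=grab_frame('wrist'); cv2.imwrite('pics/w1.png',f[:,:,::-1])
for X in ([.498,-.303,.06],[.408,-.303,.06],[.588,-.303,.06]): print(np.round(proj(w,np.array(X)),1))
E
```

```text
tcp [ 0.1536 -0.6567  0.2304] grasp [ 0.1536 -0.6568  0.2494] toolx [ 0.974  0.228 -0.   ] toolz [-0.     0.002 -1.   ] F [1.  0.  0.4] M [-0.02  0.09  0.11] w 0.0854 gf 0.0 t 0.1
[-145.2 -527.9]
[-122.8 -313.9]
[-174.4 -807.1]validation failed for argument at $[0]...
```

View pics/w1.png

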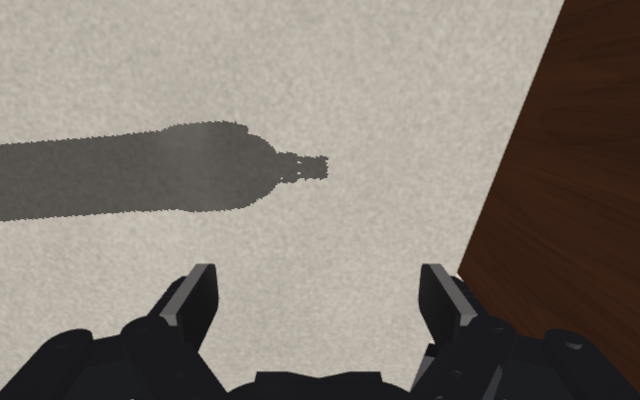

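The picture shows only the floor, since the move was refused; each row probably needs every key.

```bash
python3 -m jog '[{"rx":0,"ry":0,"rz":-0.17,"x":0.6,"y":0.6,"z":0,"jaw":1},{"rx":0,"ry":0,"rz":-0.17,"x":0.7,"y":0.7,"z":0,"jaw":1},{"rx":0,"ry":0,"rz":-0.17,"x":0.7,"y":0.7,"z":0,"jaw":1},{"rx":0,"ry":0,"rz":-0.17,"x":0.7,"y":0.7,"z":0,"jaw":1},{"rx":0,"ry":0,"rz":-0.17,"x":0.7,"y":0.7,"z":0,"jaw":1},{"rx":0,"ry":0,"rz":-0.17,"x":0.7,"y":0.7,"z":0,"jaw":1},{"rx":0,"ry":0,"rz":-0.17,"x":0.7,"y":0.7,"z":0,"jaw":1},{"rx":0,"ry":0,"rz":-0.17,"x":0.5,"y":0.6,"z":0,"jaw":1}]' && python3 - <<'E'
from h import *
state(); w=camera_params('wrist'); f=grab_frame('wrist'); cv2.imwrite('pics/w2.png',f[:,:,::-1])
for X in ([.498,-.303,.06],[.408,-.303,.06],[.588,-.303,.06]): print(np.round(proj(w,np.array(X)),1))
E
```

```text
clock: 1.15
tcp_pos: [0.4735, -0.3309, 0.2312]
orientation: [-3.141, 0.01, -0.0]
contact_force: [0.8, -0.2, 0.7]
grip_width: 0.0854
gripper_force: 0.0
tcp [ 0.4735 -0.3309  0.2312] grasp [ 0.4735 -0.3309  0.2502] toolx [ 1.    -0.007  0.   ] toolz [ 0.     0.001 -1.   ] F [ 0.8 -0.2  0.7] M [-0.07 -0.01  0.02] w 0.0854 gf 0.0 t 1.15
[287.5 153.1]
[290.5 243.8]
[284.   45.6]
```

View pics/w2.png

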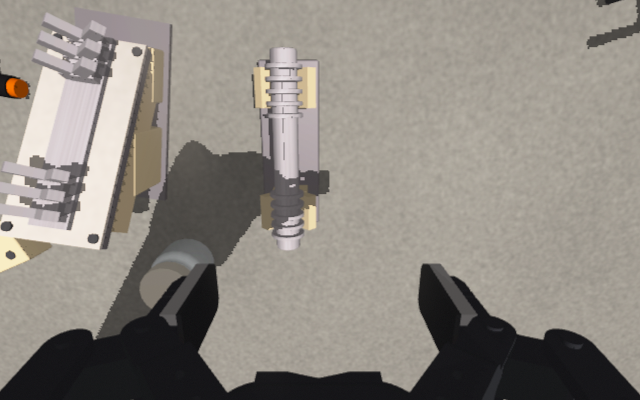

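The wrist view shows the fine stud (5 ribs), ends at (283,48) and (289,248), and the neighbouring gauge at left with 3 tooth rows (coarse). Jar is at (175,275).

```bash
python3 - <<'E'
from h import *
w=camera_params('wrist')
A=onz(w,283,48,.062);B=onz(w,289,248,.062);m=(A+B)/2;d=A-B;y=np.arctan2(d[1],d[0])
print(A.round(4),B.round(4),m.round(4),np.linalg.norm(d),np.degrees(y))
delta([m[0],m[1],.10],toolR(y)); delta([m[0],m[1],.059],toolR(y))
# jar: 
print('jar rim',onz(w,180,265,.07))
t=camera_params('top');print('jar',onz(t,388,295,.07),'col',onz(t,197,155,.085), 'oil',onz(t,433,142,.14),'block',onz(t,307,283,.035),'spacer',onz(t,249,294,.03),'tee',onz(t,313,213,.01))
E
```

```text
[ 0.5908 -0.2945  0.062 ] [ 0.4093 -0.295   0.062 ] [ 0.5001 -0.2947  0.062 ] 0.18154368078161812 0.17321606393039968
units shift [ 0.365  0.495 -2.504] turn [-0.022  0.017  0.016] tcp [ 0.4782 -0.3244  0.2312] t 1.2
units shift [ 0.365  0.495 -3.187] turn [-0.022  0.017  0.016] tcp [ 0.4782 -0.3244  0.2312] t 1.2
jar rim [ 0.39458447 -0.18867783  0.07      ]
jar [ 0.36288276 -0.17575704  0.07      ] col [0.71497731 0.2888055  0.085     ] oil [ 0.71979927 -0.2846716   0.14      ] block [0.39194862 0.01975016 0.035     ] spacer [0.36705125 0.16656076 0.03      ] tee [0.57119083 0.0014798  0.01      ]
```

```bash
python3 -m jog '[{"rx":0,"ry":0,"rz":0.02,"x":0.29,"y":0.39,"z":-0.4,"jaw":1},{"rx":0,"ry":0,"rz":0,"x":0,"y":0,"z":-0.7,"jaw":1},{"rx":0,"ry":0,"rz":0,"x":0,"y":0,"z":-0.4,"jaw":1},{"rx":0,"ry":0,"rz":0,"x":0,"y":0,"z":0,"jaw":1},{"rx":0,"ry":0,"rz":0,"x":0,"y":0,"z":0,"jaw":1}]' 40 && python3 - <<'E'
from h import *
state(); w=camera_params('wrist'); f=grab_frame('wrist'); cv2.imwrite('pics/w3.png',f[:,:,::-1]);state()
np.save('w3.npy',w)
hsv=cv2.cvtColor(f,cv2.COLOR_RGB2HSV)
for X in ([.4955,-.3012,.06],[.4055,-.3012,.06],[.5855,-.3012,.06]): print(np.round(proj(w,np.array(X)),1))
E
```

```text
clock: 1.82
tcp_pos: [0.4896, -0.3104, 0.1423]
orientation: [3.141, -0.007, 0.002]
contact_force: [0.8, -1.3, 0.2]
grip_width: 0.0849
gripper_force: 0.0
tcp [ 0.4896 -0.3104  0.1423] grasp [ 0.4896 -0.3104  0.1613] toolx [ 1.    -0.004  0.001] toolz [ 0.001 -0.001 -1.   ] F [ 0.8 -1.3  0.2] M [ 0.   -0.02 -0.07] w 0.0849 gf 0.0 t 1.82
tcp [ 0.4899 -0.3105  0.1427] grasp [ 0.4899 -0.3105  0.1617] toolx [ 1.    -0.004  0.002] toolz [ 0.002 -0.001 -1.   ] F [0.5 1.3 0.4] M [-0.    0.01  0.01] w 0.085 gf 0.0 t 1.88
[304.6 201.6]
[306.4 314.7]
[302.2  59.4]
```

View pics/w3.png

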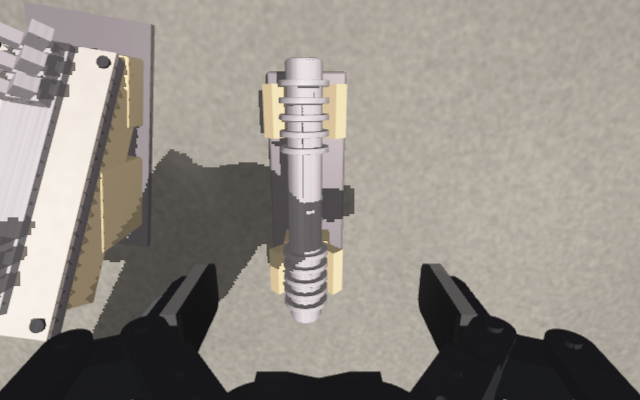

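The prediction matches (ends at (305,60), (307,317)). Descend and grip.

```bash
python3 -m jog '[{"rx":0,"ry":0,"rz":0.02,"x":0.08,"y":0.14,"z":-0.4,"jaw":1},{"rx":0,"ry":0,"rz":0,"x":0,"y":0,"z":-0.6,"jaw":1},{"rx":0,"ry":0,"rz":0,"x":0,"y":0,"z":-0.45,"jaw":1},{"rx":0,"ry":0,"rz":0,"x":0,"y":0,"z":-0.26,"jaw":1},{"rx":0,"ry":0,"rz":0,"x":0,"y":0,"z":0,"jaw":-1},{"rx":0,"ry":0,"rz":0,"x":0,"y":0,"z":0,"jaw":-1},{"rx":0,"ry":0,"rz":0,"x":0,"y":0,"z":0,"jaw":-1},{"rx":0,"ry":0,"rz":0,"x":0,"y":0,"z":0,"jaw":-1}]' 40 && python3 -m jog '[{"rx":0,"ry":0,"rz":0,"x":0,"y":0,"z":0,"jaw":-1},{"rx":0,"ry":0,"rz":0,"x":0,"y":0,"z":0,"jaw":-1}]' && python3 -c "
from h import *
state()"
```

```text
clock: 2.88
tcp_pos: [0.4946, -0.3014, 0.0398]
orientation: [3.141, -0.001, 0.002]
contact_force: [-0.0, 0.7, 5.0]
grip_width: 0.0216
gripper_force: 38.9
clock: 3.12
tcp_pos: [0.4946, -0.3014, 0.0398]
orientation: [3.141, -0.001, 0.002]
contact_force: [-1.6, 1.2, 5.8]
grip_width: 0.0221
gripper_force: 38.9
tcp [ 0.4946 -0.3014  0.0398] grasp [ 0.4946 -0.3014  0.0588] toolx [ 1.    -0.001  0.001] toolz [ 0.001 -0.    -1.   ] F [-1.6  1.2  5.8] M [ 0.27  0.22 -0.03] w 0.0221 gf 38.9 t 3.12
```

```bash
python3 -m jog '[{"rx":0,"ry":0,"rz":0,"x":0,"y":0,"z":0.3,"jaw":-1},{"rx":0,"ry":0,"rz":0,"x":0,"y":0,"z":0.6,"jaw":-1},{"rx":0,"ry":0,"rz":0,"x":0,"y":0,"z":0.8,"jaw":-1},{"rx":0,"ry":0,"rz":0,"x":0,"y":0,"z":0.8,"jaw":-1},{"rx":0,"ry":0,"rz":0,"x":0,"y":0,"z":0.8,"jaw":-1},{"rx":0,"ry":0,"rz":0,"x":0,"y":0.3,"z":0.5,"jaw":-1},{"rx":0,"ry":0,"rz":0,"x":0,"y":0.6,"z":0,"jaw":-1},{"rx":0,"ry":0,"rz":0,"x":0,"y":0.8,"z":0,"jaw":-1}]' 60 >/dev/null&& python3 -m jog '[{"rx":0,"ry":0,"rz":0,"x":0.1,"y":0.8,"z":0,"jaw":-1},{"rx":0,"ry":0,"rz":0,"x":0,"y":0.8,"z":0,"jaw":-1},{"rx":0,"ry":0,"rz":0,"x":0,"y":0.7,"z":0,"jaw":-1},{"rx":0,"ry":0,"rz":0,"x":0,"y":0.3,"z":0,"jaw":-1},{"rx":0,"ry":0,"rz":0,"x":0,"y":0,"z":0,"jaw":-1},{"rx":0,"ry":0,"rz":0,"x":0,"y":0,"z":0,"jaw":-1}]' && python3 - <<'E'
from h import *
state(); w=camera_params('wrist'); f=grab_frame('wrist'); cv2.imwrite('pics/w4.png',f[:,:,::-1]);state()
np.save('w4.npy',w)
E
```

```text
clock: 4.88
tcp_pos: [0.4996, -0.0448, 0.2669]
orientation: [3.141, -0.003, -0.0]
contact_force: [-0.6, -1.3, -3.6]
grip_width: 0.0214
gripper_force: 59.2
tcp [ 0.4996 -0.0448  0.2669] grasp [ 0.4996 -0.0448  0.2859] toolx [ 1.    -0.002 -0.   ] toolz [-0.    -0.001 -1.   ] F [-0.6 -1.3 -3.6] M [-0.04 -0.04 -0.02] w 0.0214 gf 59.2 t 4.88
tcp [ 0.4997 -0.045   0.2668] grasp [ 0.4997 -0.045   0.2858] toolx [ 1.    -0.003 -0.   ] toolz [-0.    -0.001 -1.   ] F [-0.2  0.2 -4.6] M [ 0.02  0.01 -0.01] w 0.0215 gf 59.2 t 4.92
```

View pics/w4.png

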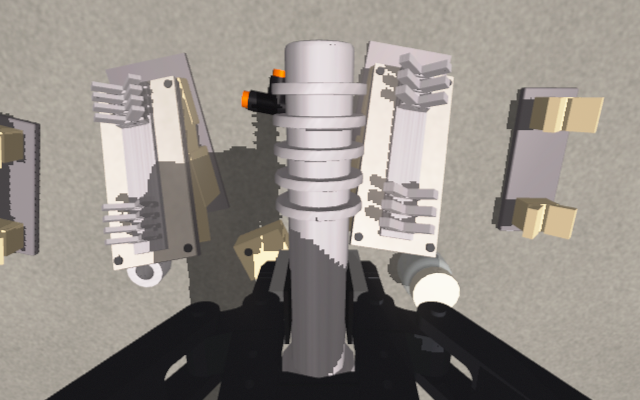

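Left gauge has 4 rows per end (fine), right has 3 (coarse). Plate holes: left (168,84), (188,248), (119,261); right (380,71), (359,237), (430,247). Triangulate them with the top view.

```bash
cat > hole.py <<'E'
from h import *
def ref(g,u,v,r):
    u0,v0=int(round(u)),int(round(v));p=g[v0-r:v0+r+1,u0-r:u0+r+1].astype(float)
    p=cv2.GaussianBlur(p,(3,3),0.6) if r>3 else p
    wt=np.clip(np.percentile(p,50)-15-p,0,None); yy,xx=np.mgrid[-r:r+1,-r:r+1]
    return u0+(wt*xx).sum()/wt.sum(),v0+(wt*yy).sum()/wt.sum()
E
python3 - <<'E'
from hole import *
w=np.load('w4.npy',allow_pickle=True).item();t=camera_params('top')
gw=cv2.imread('pics/w4.png',0);gt=cv2.imread('pics/top0.png',0)
H={'L':[((168,84),(274.3,207.6)),((188,248),(281.8,264.8)),((119,261),(252.8,271.2))],
   'R':[((380,71),(353.8,202.1)),((359,237),(349.8,257.9)),((430,247),(378.6,263.3))]}
for n,l in H.items():
    P=[]
    for a,b in l:
        a2=ref(gw,*a,5);b2=ref(gt,*b,2)
        X=tri([ray(w,*a2),ray(t,*b2)]);P.append(X)
        print(n,np.round(a2,1),np.round(b2,1),X.round(4),'resid px',np.round(np.array(proj(t,X))-b2,1))
    P=np.array(P);d=P[0]-P[1];print(' along: len',np.linalg.norm(d).round(4),'slope',np.degrees(np.arcsin(-d[2]/np.linalg.norm(d))).round(1),'yaw',np.degrees(np.arctan2(d[1],d[0])).round(2))
    e=P[1]-P[2];print(' across: len',np.linalg.norm(e).round(4),'yaw',np.degrees(np.arctan2(e[1],e[0])).round(2),' centre',((P[0]+P[2])/2).round(4))
E
```

```text
L [167.7  83.4] [272.8 206.2] [0.5859 0.1032 0.0501] resid px [0.1 0.2]
L [187.6 247.8] [281.7 264.5] [0.4413 0.0749 0.1202] resid px [0.1 0.1]
L [118.1 260.3] [252.3 271. ] [0.4275 0.143  0.1171] resid px [0.2 0.2]
 along: len 0.1632 slope 25.4 yaw 11.05
 across: len 0.0696 yaw -78.53  centre [0.5067 0.1231 0.0836]
R [379.9  70.7] [354.6 200.2] [ 0.5964 -0.1041  0.0588] resid px [-0.1  0.1]
R [358.  236.4] [349.4 258.6] [ 0.4521 -0.0811  0.1203] resid px [-0.1  0. ]
R [429.5 247.2] [378.5 262.9] [ 0.4409 -0.1476  0.1191] resid px [-0.2  0.1]
 along: len 0.1585 slope 22.8 yaw -9.06
 across: len 0.0675 yaw 80.49  centre [ 0.5187 -0.1259  0.089 ]
```

```bash
cat >> h.py <<'E'
G={'fine':(np.array([.520,.1257,.115]),np.radians(11.2)),'coarse':(np.array([.532,-.1281,.115]),np.radians(-9.3))}
T25=np.radians(25)
def gpose(n,x=0,z=0,y=0):
    O,a=G[n];R=toolR(a,T25)  # tool x = gauge x, tool z = -gauge z, tool y=-gauge y
    return O+R@np.array([x,-y,-z]),R
def rel(n):
    o=get_obs();R0=Rn.from_rotvec(o['orientation']).as_matrix();O,a=G[n];R=toolR(a,T25)
    q=(R.T@(o['tcp_pos']-.019*R0[:,2]-O))*1000
    f=R.T@o['contact_force'];m=R.T@o['moment'];k=np.array([1,-1,-1])
    if R0[:,0]@R[:,0]<0: R0=R0@np.diag([-1,-1,1])
    er=np.degrees(Rn.from_matrix(R.T@R0).as_rotvec())
    print('gauge xyz mm',(q*k).round(2),'rot err deg',er.round(2),'F gauge axes',(f*k).round(1),'M',(m*k).round(2),'w',round(o['grip_width'],4),'t',round(o['clock'],2))
    print('unit vecs per mm in units: x',(R[:,0]/60).round(4),' z',(-R[:,2]/60).round(4),' y',(-R[:,1]/60).round(4))
E
python3 - <<'E'
from h import *
delta(*gpose('fine',0,60));delta(*gpose('fine',0,.06));delta(*gpose('fine',0,.025));rel('fine')
E
```

```text
units shift [414.777  84.907 903.49 ] turn [-0.237  2.492  1.116] tcp [ 0.4997 -0.045   0.2668] t 4.92
units shift [ 0.622  2.902 -1.911] turn [-0.237  2.492  1.116] tcp [ 0.4997 -0.045   0.2668] t 4.92
units shift [ 0.38   2.854 -2.44 ] turn [-0.237  2.492  1.116] tcp [ 0.4997 -0.045   0.2668] t 4.92
gauge xyz mm [-120.31 -163.52  132.39] rot err deg [ 2.44 24.9  11.18] F gauge axes [ 1.8  0.3 -4.2] M [ 0.02  0.   -0.  ] w 0.0215 t 4.92
unit vecs per mm in units: x [ 0.0148  0.0029 -0.007 ]  z [0.0069 0.0014 0.0151]  y [-0.0032  0.0163 -0.    ]
```

```bash
python3 -m jog '[{"rx":0,"ry":0,"rz":0,"x":0.1,"y":0.4,"z":0,"jaw":-1},{"rx":-0.05,"ry":0.5,"rz":0.22,"x":0.12,"y":0.6,"z":0,"jaw":-1},{"rx":-0.05,"ry":0.5,"rz":0.22,"x":0.1,"y":0.7,"z":0,"jaw":-1},{"rx":-0.05,"ry":0.5,"rz":0.22,"x":0.1,"y":0.6,"z":0,"jaw":-1},{"rx":-0.05,"ry":0.5,"rz":0.22,"x":0.1,"y":0.4,"z":-0.3,"jaw":-1},{"rx":-0.04,"ry":0.49,"rz":0.24,"x":0.1,"y":0.2,"z":-0.6,"jaw":-1},{"rx":0,"ry":0,"rz":0,"x":0,"y":0,"z":-0.6,"jaw":-1},{"rx":0,"ry":0,"rz":0,"x":0,"y":0,"z":-0.41,"jaw":-1}]' 60 >/dev/null&& python3 -m jog '[{"rx":0,"ry":0,"rz":0,"x":0,"y":0,"z":0,"jaw":-1},{"rx":0,"ry":0,"rz":0,"x":0,"y":0,"z":0,"jaw":-1},{"rx":0,"ry":0,"rz":0,"x":0,"y":0,"z":0,"jaw":-1}]' && python3 - <<'E'
from h import *
w=camera_params('wrist'); f=grab_frame('wrist'); cv2.imwrite('pics/w5.png',f[:,:,::-1]);np.save('w5.npy',w)
rel('fine');delta(*gpose('fine',0,.025));delta(*gpose('fine',0,.01))
E
```

```text
clock: 6.3
tcp_pos: [0.5382, 0.1305, 0.1536]
orientation: [3.013, 0.299, -0.663]
contact_force: [-1.0, 0.5, -4.3]
grip_width: 0.0214
gripper_force: 59.2
gauge xyz mm [ 0.55  1.32 61.68] rot err deg [-0.03  0.18 -0.13] F gauge axes [ 1.2  0.4 -4.2] M [-0.   -0.78 -0.01] w 0.0213 t 6.35
unit vecs per mm in units: x [ 0.0148  0.0029 -0.007 ]  z [0.0069 0.0014 0.0151]  y [-0.0032  0.0163 -0.    ]
units shift [-0.258 -0.073 -0.55 ] turn [-0.006  0.017 -0.013] tcp [0.538  0.1306 0.1534] t 6.35
units shift [-0.362 -0.094 -0.776] turn [-0.006  0.017 -0.013] tcp [0.538  0.1306 0.1534] t 6.35
```

View pics/w5.png

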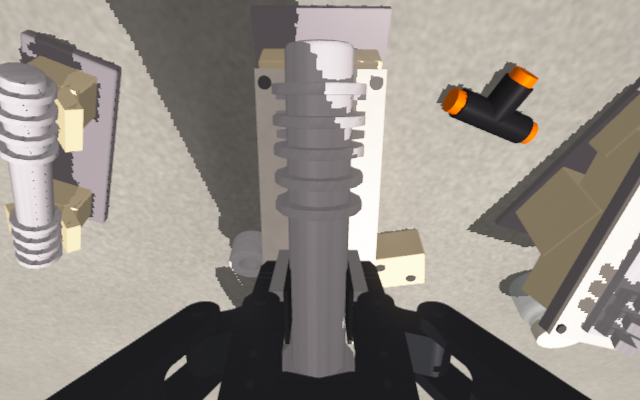

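Stud is centred over the plate (holes at (265,83), (376,82), stud axis column 320), so the pose holds to about 1 mm. Go down to 10 mm above home.

```bash
python3 -m jog '[{"rx":0,"ry":0.02,"rz":-0.01,"x":-0.1,"y":-0.04,"z":-0.2,"jaw":-1},{"rx":0,"ry":0,"rz":0,"x":-0.12,"y":-0.04,"z":-0.25,"jaw":-1},{"rx":0,"ry":0,"rz":0,"x":-0.1,"y":-0.01,"z":-0.2,"jaw":-1},{"rx":0,"ry":0,"rz":0,"x":-0.04,"y":0,"z":-0.1,"jaw":-1},{"rx":0,"ry":0,"rz":0,"x":0,"y":0,"z":0,"jaw":-1},{"rx":0,"ry":0,"rz":0,"x":0,"y":0,"z":0,"jaw":-1}]' 60 >/dev/null&& python3 -c "
from h import *
rel('fine')"; python3 -m jog '[{"rx":0,"ry":0,"rz":0,"x":-0.014,"y":-0.003,"z":-0.03,"jaw":-1},{"rx":0,"ry":0,"rz":0,"x":0,"y":0,"z":0,"jaw":-1}]' >/dev/null&& python3 -c "
from h import *
rel('fine')"; python3 -m jog '[{"rx":0,"ry":0,"rz":0,"x":-0.014,"y":-0.003,"z":-0.03,"jaw":-1},{"rx":0,"ry":0,"rz":0,"x":0,"y":0,"z":0,"jaw":-1}]' >/dev/null&& python3 -c "
from h import *
rel('fine')"
```

```text
gauge xyz mm [-0.32  0.41 10.49] rot err deg [ 0.04 -0.11 -0.08] F gauge axes [ 1.   0.1 -3.4] M [-0.02 -0.84 -0.  ] w 0.0211 t 7.1
unit vecs per mm in units: x [ 0.0148  0.0029 -0.007 ]  z [0.0069 0.0014 0.0151]  y [-0.0032  0.0163 -0.    ]
gauge xyz mm [-0.66  0.27  8.07] rot err deg [ 0.03 -0.15 -0.07] F gauge axes [ 1.3  1.4 -3.8] M [ 0.   -0.8  -0.05] w 0.0217 t 7.35
unit vecs per mm in units: x [ 0.0148  0.0029 -0.007 ]  z [0.0069 0.0014 0.0151]  y [-0.0032  0.0163 -0.    ]
gauge xyz mm [-0.54  0.32  6.21] rot err deg [ 0.04 -0.13 -0.07] F gauge axes [ 1.2  0.1 -0.6] M [ 0.01 -0.84 -0.06] w 0.0211 t 7.6
unit vecs per mm in units: x [ 0.0148  0.0029 -0.007 ]  z [0.0069 0.0014 0.0151]  y [-0.0032  0.0163 -0.    ]
```

```bash
python3 -m jog '[{"rx":0,"ry":0,"rz":0,"x":-0.007,"y":-0.0015,"z":-0.015,"jaw":-1},{"rx":0,"ry":0,"rz":0,"x":0,"y":0,"z":0,"jaw":-1}]' >/dev/null&& python3 -c "
from h import *
rel('fine')"; python3 -m jog '[{"rx":0,"ry":0,"rz":0,"x":-0.007,"y":-0.0015,"z":-0.015,"jaw":-1},{"rx":0,"ry":0,"rz":0,"x":0,"y":0,"z":0,"jaw":-1}]' >/dev/null&& python3 -c "
from h import *
rel('fine')"
```

```text
gauge xyz mm [-0.52  0.34  6.05] rot err deg [ 0.04 -0.09 -0.06] F gauge axes [-1.6 -0.5  5.3] M [-0.07 -0.26 -0.11] w 0.0216 t 7.85
unit vecs per mm in units: x [ 0.0148  0.0029 -0.007 ]  z [0.0069 0.0014 0.0151]  y [-0.0032  0.0163 -0.    ]
gauge xyz mm [-0.47  0.39  5.98] rot err deg [ 0.04 -0.04 -0.06] F gauge axes [-3.9  0.5 10.6] M [-0.12  0.13 -0.08] w 0.0213 t 8.1
unit vecs per mm in units: x [ 0.0148  0.0029 -0.007 ]  z [0.0069 0.0014 0.0151]  y [-0.0032  0.0163 -0.    ]
```

Ribs ride on the teeth at z≈6 mm with about 6 N/mm stiffness. Now slide down-slope, feeling for the drop.

```bash
for i in 1 2 3; do python3 -m jog '[{"rx":0,"ry":0,"rz":0,"x":0.0148,"y":0.003,"z":-0.007,"jaw":-1},{"rx":0,"ry":0,"rz":0,"x":0.0148,"y":0.003,"z":-0.007,"jaw":-1}]' >/dev/null&& python3 -c "
from h import *
rel('fine')" | head -1; done
```

```text
gauge xyz mm [-0.29  0.39  5.9 ] rot err deg [ 0.01 -0.29 -0.07] F gauge axes [-13.7  -0.8  15.2] M [-0.17  2.12 -0.08] w 0.0217 t 8.35
gauge xyz mm [0.6  0.4  5.83] rot err deg [-0.01 -0.43 -0.08] F gauge axes [-15.7  -0.4  16.6] M [-0.21  2.56 -0.18] w 0.0213 t 8.6
gauge xyz mm [4.74 0.24 3.88] rot err deg [ 0.02 -0.21 -0.09] F gauge axes [-3.7  1.4 -2.7] M [ 0.02  0.24 -0.03] w 0.0212 t 8.85
```

It dropped near x≈4.7. Press home gently.

```bash
for i in 1 2 3; do python3 -m jog '[{"rx":0,"ry":0,"rz":0,"x":-0.009,"y":-0.002,"z":-0.02,"jaw":-1},{"rx":0,"ry":0,"rz":0,"x":0,"y":0,"z":0,"jaw":-1}]' >/dev/null&& python3 -c "
from h import *
rel('fine')" | head -1; done
```

```text
gauge xyz mm [4.67 0.18 1.54] rot err deg [ 0.02 -0.3  -0.08] F gauge axes [-0.8  0.  -4.3] M [ 0.05 -0.09 -0.03] w 0.0212 t 9.1
gauge xyz mm [4.71 0.22 0.79] rot err deg [ 0.02 -0.26 -0.08] F gauge axes [-3.6 -0.4 -3.3] M [-0.    0.3  -0.07] w 0.0213 t 9.35
gauge xyz mm [ 4.69  0.31 -0.  ] rot err deg [ 0.02 -0.24 -0.08] F gauge axes [-5.8 -0.6  0.5] M [-0.04  0.66 -0.1 ] w 0.0215 t 9.6
```

```bash
python3 -m jog '[{"rx":0,"ry":0,"rz":0,"x":-0.003,"y":-0.001,"z":-0.007,"jaw":-1},{"rx":0,"ry":0,"rz":0,"x":-0.006,"y":-0.001,"z":-0.003,"jaw":-1},{"rx":0,"ry":0,"rz":0,"x":0,"y":0,"z":0,"jaw":-1}]' >/dev/null&& python3 -c "
from h import *
rel('fine')" | head -1; python3 -m jog '[{"rx":0,"ry":0,"rz":0,"x":0,"y":0,"z":0,"jaw":0},{"rx":0,"ry":0,"rz":0,"x":0,"y":0,"z":0,"jaw":0.6},{"rx":0,"ry":0,"rz":0,"x":0,"y":0,"z":0,"jaw":0.6},{"rx":0,"ry":0,"rz":0,"x":0,"y":0,"z":0,"jaw":0.6},{"rx":0,"ry":0,"rz":0,"x":0,"y":0,"z":0,"jaw":0.6}]' >/dev/null&& python3 -c "
from h import *
rel('fine')" | head -1
```

```text
gauge xyz mm [ 4.68  0.24 -0.13] rot err deg [ 0.03 -0.18 -0.07] F gauge axes [-7.7 -0.1  2.4] M [-0.15  0.93 -0.07] w 0.0215 t 9.97
gauge xyz mm [ 5.14  0.25 -0.76] rot err deg [ 0.04 -0.16 -0.08] F gauge axes [ 0.1  0.4 -0.5] M [ 0.02 -0.43 -0.  ] w 0.0683 t 10.6
```

```bash
python3 -m jog '[{"rx":0,"ry":0,"rz":0,"x":0.1,"y":0.02,"z":0.22,"jaw":0.6},{"rx":0,"ry":0,"rz":0,"x":0.21,"y":0.04,"z":0.45,"jaw":0.6},{"rx":0,"ry":0,"rz":0,"x":0.28,"y":0.056,"z":0.6,"jaw":0.8},{"rx":0,"ry":0,"rz":0,"x":0.28,"y":0.056,"z":0.6,"jaw":1},{"rx":0,"ry":0,"rz":0,"x":0,"y":0,"z":0,"jaw":1},{"rx":0,"ry":0,"rz":0,"x":0,"y":0,"z":0,"jaw":1}]' >/dev/null&& python3 - <<'E'
from h import *
state();f=grab_frame('wrist'); cv2.imwrite('pics/w6.png',f[:,:,::-1])
delta([.465,.324,.22],toolR(np.radians(-13.9)))
E
```

```text
tcp [0.5683 0.1355 0.2073] grasp [0.5762 0.137  0.2245] toolx [ 0.888  0.177 -0.425] toolz [-0.417 -0.082 -0.905] F [ 0.1 -1.2 -0.1] M [ 0.08 -0.43  0.04] w 0.0854 gf 0.0 t 11.35
units shift [-1.713  3.145 -0.095] turn [-0.063 -2.544 -2.477] tcp [0.5678 0.1353 0.2067] t 11.4
```

View pics/w6.png

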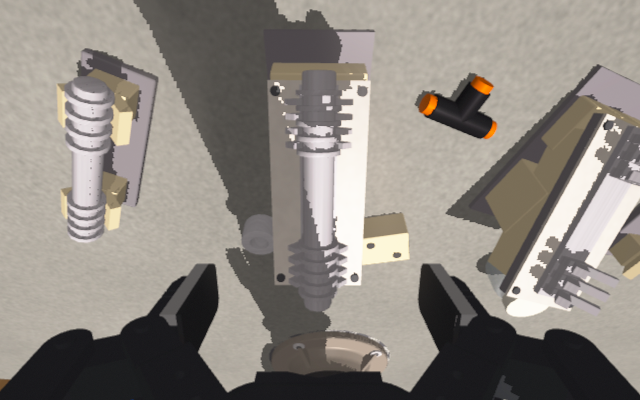

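The fine stud lies home with its ribs between the teeth. Next, the coarse stud.

```bash
python3 -m jog '[{"rx":-0.012,"ry":-0.509,"rz":-0.495,"x":-0.2,"y":0.4,"z":0.1,"jaw":1},{"rx":-0.012,"ry":-0.509,"rz":-0.495,"x":-0.35,"y":0.6,"z":0,"jaw":1},{"rx":-0.012,"ry":-0.509,"rz":-0.495,"x":-0.35,"y":0.6,"z":0,"jaw":1},{"rx":-0.012,"ry":-0.509,"rz":-0.495,"x":-0.35,"y":0.6,"z":0,"jaw":1},{"rx":-0.012,"ry":-0.509,"rz":-0.495,"x":-0.3,"y":0.6,"z":-0.1,"jaw":1},{"rx":0,"ry":0,"rz":0,"x":-0.16,"y":0.35,"z":-0.1,"jaw":1},{"rx":0,"ry":0,"rz":0,"x":0,"y":0,"z":0,"jaw":1},{"rx":0,"ry":0,"rz":0,"x":0,"y":0,"z":0,"jaw":1}]' >/dev/null&& python3 - <<'E'
from h import *
state();w=camera_params('wrist');f=grab_frame('wrist'); cv2.imwrite('pics/w7.png',f[:,:,::-1]);np.save('w7.npy',w)
m=np.array([.471,.324,.06]);h=np.array([np.cos(-.2426),np.sin(-.2426),0])*.09
for X in (m,m+h,m-h): print(np.round(proj(w,X),1))
delta([.471,.324,.06],toolR(np.radians(-13.9)))
E
```

```text
tcp [0.4663 0.323  0.2006] grasp [0.4662 0.3231 0.2196] toolx [ 0.97  -0.241  0.001] toolz [ 0.001 -0.001 -1.   ] F [ 0.5 -0.5 -0.3] M [-0.02 -0.01  0.05] w 0.0856 gf 0.0 t 12.4
[315.5 182.7]
[315.2  68.7]
[315.8 277.5]
units shift [ 0.073  0.019 -2.663] turn [0.005 0.007 0.011] tcp [0.4666 0.3228 0.2008] t 12.45
```

View pics/w7.png

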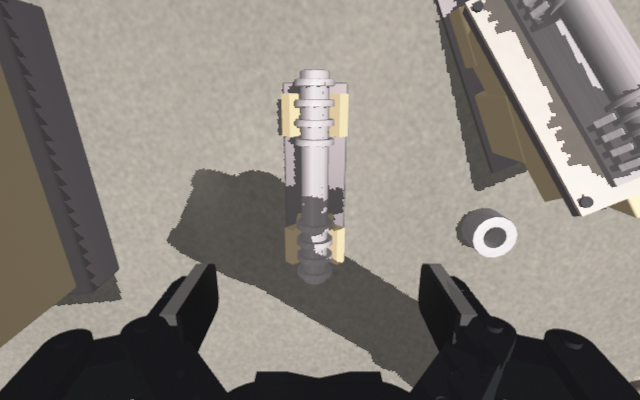

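Coarse stud (4 ribs) ends at (314,70) and (315,282), a couple of mm nearer than estimated. Descend and grip.

```bash
python3 -m jog '[{"rx":0,"ry":0,"rz":0.01,"x":0.04,"y":0.03,"z":-0.4,"jaw":1},{"rx":0,"ry":0,"rz":0,"x":0,"y":0,"z":-0.7,"jaw":1},{"rx":0,"ry":0,"rz":0,"x":0,"y":0,"z":-0.7,"jaw":1},{"rx":0,"ry":0,"rz":0,"x":0,"y":0,"z":-0.55,"jaw":1},{"rx":0,"ry":0,"rz":0,"x":0,"y":0,"z":-0.33,"jaw":1},{"rx":0,"ry":0,"rz":0,"x":0,"y":0,"z":0,"jaw":-1},{"rx":0,"ry":0,"rz":0,"x":0,"y":0,"z":0,"jaw":-1},{"rx":0,"ry":0,"rz":0,"x":0,"y":0,"z":0,"jaw":-1}]' 60 >/dev/null && python3 -m jog '[{"rx":0,"ry":0,"rz":0,"x":0,"y":0,"z":0,"jaw":-1},{"rx":0,"ry":0,"rz":0,"x":0,"y":0,"z":0,"jaw":-1},{"rx":0,"ry":0,"rz":0,"x":0,"y":0,"z":0,"jaw":-1}]' >/dev/null&& python3 -c "
from h import *
state()"
```

```text
tcp [0.4687 0.3257 0.0418] grasp [0.4687 0.3257 0.0608] toolx [ 0.971 -0.239  0.003] toolz [ 0.003 -0.    -1.   ] F [-1.9 -4.   8.1] M [-0.76  0.35 -0.06] w 0.0214 gf 58.3 t 13.82
```

```bash
python3 -m jog '[{"rx":0,"ry":0,"rz":0,"x":0,"y":0,"z":0.3,"jaw":-1},{"rx":0,"ry":0,"rz":0,"x":0,"y":0,"z":0.6,"jaw":-1},{"rx":0,"ry":0,"rz":0,"x":0,"y":0,"z":0.8,"jaw":-1},{"rx":0,"ry":0,"rz":0,"x":0,"y":0,"z":0.8,"jaw":-1},{"rx":0,"ry":0,"rz":0,"x":0,"y":0,"z":0.8,"jaw":-1},{"rx":0,"ry":0,"rz":0,"x":0.05,"y":-0.2,"z":0.5,"jaw":-1},{"rx":0,"ry":0,"rz":0,"x":0.1,"y":-0.5,"z":0,"jaw":-1},{"rx":0,"ry":0,"rz":0,"x":0.1,"y":-0.8,"z":0,"jaw":-1}]' >/dev/null&& python3 -m jog '[{"rx":0,"ry":0,"rz":0,"x":0.15,"y":-0.9,"z":0,"jaw":-1},{"rx":0,"ry":0,"rz":0,"x":0.15,"y":-0.9,"z":0,"jaw":-1},{"rx":0,"ry":0,"rz":0,"x":0.15,"y":-0.9,"z":0,"jaw":-1},{"rx":0,"ry":0,"rz":0,"x":0.15,"y":-0.9,"z":0,"jaw":-1},{"rx":0,"ry":0,"rz":0,"x":0.15,"y":-0.9,"z":0,"jaw":-1},{"rx":0,"ry":0,"rz":0,"x":0.15,"y":-0.7,"z":0,"jaw":-1},{"rx":0,"ry":0,"rz":0,"x":0,"y":-0.3,"z":0,"jaw":-1},{"rx":0,"ry":0,"rz":0,"x":0,"y":0,"z":0,"jaw":-1}]' >/dev/null&& python3 - <<'E'
from h import *
state();delta(*gpose('coarse',0,.06))
E
```

```text
tcp [ 0.5366 -0.0944  0.2687] grasp [ 0.5366 -0.0944  0.2877] toolx [ 0.971 -0.24   0.001] toolz [ 0.002  0.001 -1.   ] F [-0.8  1.1 -4.1] M [ 0.07 -0.03 -0.04] w 0.0216 gf 59.4 t 15.82
units shift [ 0.208 -0.608 -1.942] turn [0.499 2.458 0.454] tcp [ 0.5366 -0.0944  0.2687] t 15.82
```

```bash
python3 -m jog '[{"rx":0.1,"ry":0.49,"rz":0.09,"x":0.04,"y":-0.12,"z":0,"jaw":-1},{"rx":0.1,"ry":0.49,"rz":0.09,"x":0.04,"y":-0.12,"z":0,"jaw":-1},{"rx":0.1,"ry":0.49,"rz":0.09,"x":0.04,"y":-0.12,"z":-0.1,"jaw":-1},{"rx":0.1,"ry":0.49,"rz":0.09,"x":0.04,"y":-0.12,"z":-0.3,"jaw":-1},{"rx":0.1,"ry":0.5,"rz":0.09,"x":0.05,"y":-0.13,"z":-0.5,"jaw":-1},{"rx":0,"ry":0,"rz":0,"x":0,"y":0,"z":-0.6,"jaw":-1},{"rx":0,"ry":0,"rz":0,"x":0,"y":0,"z":-0.44,"jaw":-1},{"rx":0,"ry":0,"rz":0,"x":0,"y":0,"z":0,"jaw":-1}]' >/dev/null&& python3 -m jog '[{"rx":0,"ry":0,"rz":0,"x":0,"y":0,"z":0,"jaw":-1},{"rx":0,"ry":0,"rz":0,"x":0,"y":0,"z":0,"jaw":-1}]' >/dev/null&& python3 - <<'E'
from h import *
rel('coarse');f=grab_frame('wrist'); cv2.imwrite('pics/w8.png',f[:,:,::-1])
delta(*gpose('coarse',0,.0125))
E
```

```text
gauge xyz mm [ 0.75  1.29 61.97] rot err deg [ 0.01  0.17 -0.12] F gauge axes [ 0.8 -0.1 -2.9] M [-0.04 -0.75 -0.  ] w 0.0213 t 17.07
unit vecs per mm in units: x [ 0.0149 -0.0024 -0.007 ]  z [ 0.007  -0.0011  0.0151]  y [0.0027 0.0164 0.    ]
units shift [-0.357  0.04  -0.739] turn [-0.003  0.016 -0.009] tcp [ 0.5507 -0.1301  0.1535] t 17.12
```

View pics/w8.png

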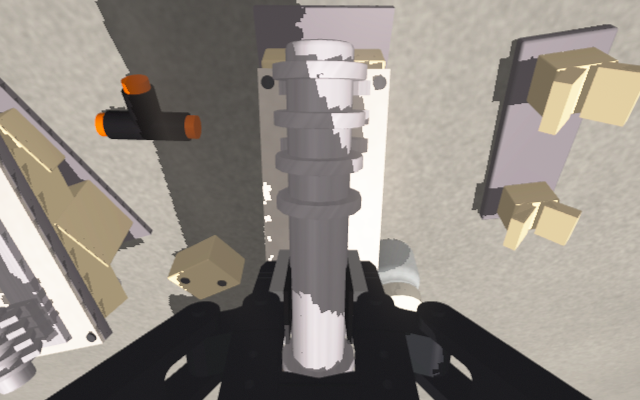

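Far plate holes are at (267,82) and (379,83), mid 323, so the gauge lies about 2 mm further right than estimated. I'll shift y by −2.5 mm on the way down.

```bash
python3 -m jog '[{"rx":0,"ry":0.015,"rz":-0.01,"x":-0.1,"y":0.005,"z":-0.2,"jaw":-1},{"rx":0,"ry":0,"rz":0,"x":-0.125,"y":0.005,"z":-0.255,"jaw":-1},{"rx":0,"ry":0,"rz":0,"x":-0.1,"y":0.005,"z":-0.21,"jaw":-1},{"rx":0,"ry":0,"rz":0,"x":-0.05,"y":0.002,"z":-0.1,"jaw":-1},{"rx":0,"ry":0,"rz":0,"x":0,"y":0,"z":0,"jaw":-1},{"rx":0,"ry":0,"rz":0,"x":0,"y":0,"z":0,"jaw":-1}]' >/dev/null&& python3 -c "
from h import *
rel('coarse')"|head -1; for i in 1 2; do python3 -m jog '[{"rx":0,"ry":0,"rz":0,"x":-0.012,"y":0.002,"z":-0.027,"jaw":-1},{"rx":0,"ry":0,"rz":0,"x":0,"y":0,"z":0,"jaw":-1}]' >/dev/null&& python3 -c "
from h import *
rel('coarse')"|head -1;done
```

```text
gauge xyz mm [-0.02 -1.88  9.09] rot err deg [ 0.03 -0.13  0.02] F gauge axes [ 2.1  0.8 -4.7] M [ 0.07 -0.79  0.04] w 0.0211 t 17.88
gauge xyz mm [ 0.2  -1.68  8.21] rot err deg [ 0.04 -0.06  0.01] F gauge axes [-0.4  0.7  2.3] M [ 0.27 -0.53  0.13] w 0.0212 t 18.12
gauge xyz mm [ 0.25 -1.65  8.06] rot err deg [0.04 0.02 0.01] F gauge axes [-4.3  0.2 11.9] M [0.16 0.32 0.1 ] w 0.0213 t 18.38
```

Ribs are on the teeth (home should read z≈+2), and the side force is nil. Slide.

```bash
for i in 1 2 3; do python3 -m jog '[{"rx":0,"ry":0,"rz":0,"x":0.0149,"y":-0.0024,"z":-0.007,"jaw":-1},{"rx":0,"ry":0,"rz":0,"x":0.0149,"y":-0.0024,"z":-0.007,"jaw":-1}]' >/dev/null&& python3 -c "
from h import *
rel('coarse')" | head -1; done
```

```text
gauge xyz mm [ 0.44 -1.63  7.94] rot err deg [ 0.04 -0.24  0.01] F gauge axes [-13.5   1.1  16.9] M [0.27 2.17 0.16] w 0.0215 t 18.62
gauge xyz mm [ 1.17 -1.63  7.88] rot err deg [ 0.04 -0.4   0.01] F gauge axes [-17.    1.7  18.6] M [0.31 2.92 0.17] w 0.0211 t 18.88
gauge xyz mm [ 5.17 -2.    6.57] rot err deg [ 0.02 -0.14  0.03] F gauge axes [ 2.4 -0.1 -3.2] M [-0.01 -0.85  0.01] w 0.021 t 19.12
```

```bash
for i in 1 2 3; do python3 -m jog '[{"rx":0,"ry":0,"rz":0,"x":-0.0085,"y":0.001,"z":-0.018,"jaw":-1},{"rx":0,"ry":0,"rz":0,"x":0,"y":0,"z":0,"jaw":-1}]' >/dev/null&& python3 -c "
from h import *
rel('coarse')" | head -1; done
```

```text
gauge xyz mm [ 5.69 -2.16  3.34] rot err deg [ 0.02 -0.22  0.04] F gauge axes [ 2.4  0.8 -4. ] M [-0.02 -0.79  0.01] w 0.0214 t 19.38
gauge xyz mm [ 5.85 -1.92  2.79] rot err deg [ 0.03 -0.17  0.02] F gauge axes [ 1.8 -0.5 -3. ] M [ 0.01 -0.87  0.01] w 0.0213 t 19.62
gauge xyz mm [ 5.86 -1.84  2.14] rot err deg [ 0.04 -0.13  0.02] F gauge axes [ 1.   1.1 -1.1] M [ 0.07 -0.72  0.1 ] w 0.0213 t 19.88
```

Touching bottom near z≈2.1, exactly 6 mm below the tooth tops. A little more, then release.

```bash
for i in 1 2; do python3 -m jog '[{"rx":0,"ry":0,"rz":0,"x":-0.006,"y":0.001,"z":-0.012,"jaw":-1},{"rx":0,"ry":0,"rz":0,"x":0,"y":0,"z":0,"jaw":-1}]' >/dev/null&& python3 -c "
from h import *
rel('coarse')" | head -1; done;  python3 -m jog '[{"rx":0,"ry":0,"rz":0,"x":0,"y":0,"z":0,"jaw":-1},{"rx":0,"ry":0,"rz":0,"x":0,"y":0,"z":0,"jaw":0},{"rx":0,"ry":0,"rz":0,"x":0,"y":0,"z":0,"jaw":0.6},{"rx":0,"ry":0,"rz":0,"x":0,"y":0,"z":0,"jaw":0.6},{"rx":0,"ry":0,"rz":0,"x":0,"y":0,"z":0,"jaw":0.6},{"rx":0,"ry":0,"rz":0,"x":0,"y":0,"z":0,"jaw":0.6}]' >/dev/null&& python3 -c "
from h import *
rel('coarse')" | head -1
```

```text
gauge xyz mm [ 5.88 -1.81  2.02] rot err deg [ 0.03 -0.09  0.01] F gauge axes [-1.  -0.   4.6] M [ 0.1  -0.15  0.03] w 0.0214 t 20.12
gauge xyz mm [ 5.89 -1.73  1.86] rot err deg [ 0.04 -0.06  0.01] F gauge axes [-2.9  0.5  7.5] M [0.18 0.14 0.07] w 0.0216 t 20.38
gauge xyz mm [ 5.74 -2.    0.19] rot err deg [ 0.03 -0.16  0.02] F gauge axes [ 0.1 -0.3  0.3] M [-0.03 -0.46  0.01] w 0.0683 t 21.12
```

```bash
python3 -m jog '[{"rx":0,"ry":0,"rz":0,"x":0.1,"y":-0.016,"z":0.22,"jaw":0.6},{"rx":0,"ry":0,"rz":0,"x":0.21,"y":-0.034,"z":0.45,"jaw":0.6},{"rx":0,"ry":0,"rz":0,"x":0.28,"y":-0.045,"z":0.6,"jaw":0.8},{"rx":0,"ry":0,"rz":0,"x":0.28,"y":-0.045,"z":0.6,"jaw":1},{"rx":0,"ry":0,"rz":0,"x":0,"y":0,"z":0,"jaw":1},{"rx":0,"ry":0,"rz":0,"x":0,"y":0,"z":0,"jaw":1},{"rx":0,"ry":0,"rz":0,"x":0,"y":0,"z":0,"jaw":1}]' >/dev/null&& python3 - <<'E'
from h import *
f=grab_frame('wrist');s=grab_frame('side')
d=cv2.resize(s[140:320,250:450],None,fx=2.2,fy=2.2,interpolation=cv2.INTER_CUBIC)[:400]
d=cv2.copyMakeBorder(d,0,400-d.shape[0],0,0,cv2.BORDER_CONSTANT) if d.shape[0]<400 else d
cv2.imwrite('pics/w9.png',np.hstack([f[:,130:490],d])[:,:800,::-1])
E
```

```text
(no output)
```

View pics/w9.png

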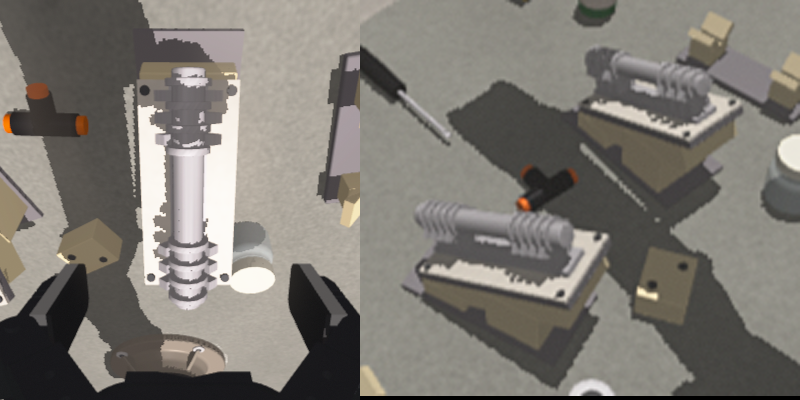

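Both views show the two studs lying in their gauges, parallel to the slope with ribs between the teeth; the gripper is clear.

```bash
python3 -c "
from bench import r
print(r.hand_in())"
```

```text
the job is handed in; nothing more can be done
None
```

Both studs are lying released in their matching gauges, fine on the left and coarse on the right, each felt home about 5–6 mm from the middle; the job is handed in at about 22 s, and no verdict was returned.

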